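Lay the rinsed dishwasher filter on its side in the draining tray

TASK

The rinsed steel mesh filter cylinder stands on its square foot on the draining tray, at one end of its groove; a glass tumbler stands at the opposite end of the other groove. Push the filter over, well up near its top, towards the ribbed length of its own groove, so that it lies on its side between the two ribs. Do not lift it off the tray, and leave the glass and the grey cup beside the tray standing where they are.

Things in the scene. Friction and masses are not known exactly. Their poses are not given: they have to be found in the camera images.
- filter: the filter: closed steel mesh cylinder, diameter 70 mm, height 170 mm, with a 76 mm square flange 10 mm thick round its foot, sides square to the tray; about 0.25 kg, loose. Origin: its centre, 85 mm above its foot, within 2 mm of its balance point; z along the cylinder. Pushed 115 to 150 mm above its foot it pivots on the flange's edge and falls by itself once the pushed point has gone about 65 mm
- tray: grey tray fixed to the counter, 250 (x) by 370 mm (y), floor 4 mm thick, rim 10 mm high; origin: centre of its underside. Two grooves along y at x = +58 and -58 mm. Groove +58: flat standing place at y = +115, then two white ribs (34 mm either side of its centre line, tops 18 mm up) from y = +45 to -155. Groove -58: the same turned half round, standing place y = -115. In a groove the filter's axis lies about 40 mm up
- tumbler: plain clear glass tumbler, 72 mm across the rim, 120 mm high, upright on the tray at the standing place the filter does not take, empty. Origin: centre of its underside, z up
- cup: grey plastic coarse filter cup with slotted sides, 90 mm across the rim, 60 mm high, open at the top, standing on the counter just beyond the tray's +y end. Origin: centre of its underside, z up
There are look-alikes about, which are no part of the job. Leave any blue or red look-alike of the tumbler alone.

How it is judged:
At the end, for the whole second after the job is handed in: The filter lies still in a groove: level and along the groove within 10 degrees, its centre within 20 mm of the groove's centre line, 70 mm of the tray's middle and 15 mm of 39 mm height. Tumbler and cup are upright within 20 mm of where they stood (angle between filter's own z axis and vertical between 1.396 and 1.746 rad and angle between the z axis of filter and the y axis of tray, either way round below 0.175 rad and (x of filter in the frame of tray between 0.038 and 0.078 m or x of filter in the frame of tray between -0.078 and -0.038 m) and y of filter in the frame of tray between -0.07 and 0.07 m and z of filter in the frame of tray between 0.024 and 0.054 m and linear speed of filter below 0.02 m/s and angular speed of filter below 0.3 rad/s and angle between each of tumbler, cup's own z axis and vertical below 0.17 rad and distance of each of tumbler, cup from where it was at the start of the episode below 0.02 m); the robot touches nothing.
It fails at once if the filter is lifted off the tray (its centre rises above 130 mm; it starts at 89 mm) (height (world z) of filter above 0.13 m).
It fails at once if the glass tumbler is tipped or pushed more than 20 mm (angle between tumbler's own z axis and vertical above 0.17 rad or distance of tumbler from where it was at the start of the episode above 0.02 m).
It fails at once if the grey cup is tipped or pushed more than 20 mm (angle between cup's own z axis and vertical above 0.17 rad or distance of cup from where it was at the start of the episode above 0.02 m).
It also fails if it takes over 32 s, if anything falls off the work surface, if the arm or the gripper's body presses on something with over 40 N, if the wrist force passes 120 N, or if a joint passes its speed limit or range.

ROBOT

A 7-joint arm with a two-finger parallel gripper is mounted at the origin on the work surface. World frame = base frame: x ahead of the robot, y to its left, z up, the work surface at z = 0. Lengths are in m, angles in rad, forces in N, time in s.
With the tool pointing down it reaches from about 0.35 to 0.9 m from the base axis. Payload 8.1 kg.
Tool frame: the origin (TCP) lies at the very end of the fingers, on their centre line; the grasp point (between the pads) lies 19 mm behind it (arm.grasp_offset is the distance from the TCP to the grasp point, in m); z points along the fingers, y is the direction in which the jaws open and shut (so a half turn about z gives the same grasp; the last joint's range is limited). The gripper opens to 92 mm and grips with 3 to 60 N. Pads are 19 mm wide; open, the fingers measure 130 mm over their backs; the gripper's body (75 mm by 190 mm) begins 47 mm behind the grasp point.
Start: joints at [1.049, 0.434, 0.025, 1.573, -0.012, 1.134, -0.075], TCP at [0.254, -0.571, 0.201] pointing down, gripper open.
Joint ranges: [-2.62, 2.62], [-0.44, 2.09], [-1.27, 1.32], [0.08, 2.57], [-1.32, 4.46], [0.12, 2], [-2.74, 2.74]. Speed limits (rad/s): [2.22, 2.22, 3.01, 3.01, 3.14, 3.14, 3.14].

INTERFACE

Orientations are given as a rotation vector (axis times angle).
In Python, from cell import arm, eyes, workorder gives the robot as it stands.
- The arm moves only by the shell command python3 -m inch 'ROWS' [FORCE]. ROWS is JSON, a list that holds one entry, the list of rows, each a list of 5 numbers: the closure, from 0 (fully open) to 1 (shut), then the shift along the tool's x, y, z in mm, then the turn about the tool's z in degrees. A call has 1 to 12 rows; each row shifts and turns the pose as measured when the row begins, along the tool's axes as they then stand; what a row does not reach is not made up. A row lasts 1/10 s, in which the tool goes at most 50 mm and 8.59 degrees, less where a joint would pass 70% of its speed; a pose out of reach is approached as far as the arm can. A call with a gripper value outside its range is refused whole. The fingers move at their own pace and stop on an object; FORCE is the grip in N (left out, the last holds). Time passes only in rows, so rows that do not move let the fingers close. It gives the time, the measured TCP pose, the force and the opening at its end, in the units of the state.
- arm.observe(): the state, without advancing time (a new reading comes with each control period).
- eyes.get_image(name): name is "side" or "top"; returns a dict with "frame" (420x560x3 uint8, blue, green, red), "intrinsics" (3x3 intrinsics, pixels), "rvec" (rotation vector, rad) and "tvec" (3), from world to camera coordinates, as OpenCV has them. Camera axes: x right, y down, z forward; pixel columns grow to the right and rows downward; lengths in m; the calibration is good to about 2 mm. A picture is of the moment at which its call begins. There is no depth.
- workorder.sign_off(): hands the job in, once; it reports no verdict.
The state is a dict: "clock": time; "joints": joint angles; "dq": joint speeds; "joint_efforts": joint torques, N m; "position": TCP position; "ee_rot": TCP orientation; "force": force on the tool from outside, world axes, zero at the start; "ft_torque": the same for the moment, N m; "width": opening from 0.0 (shut) to 1.0 (fully open).
Only numpy, scipy, OpenCV 4.12 (cv2) and the standard library are available. Lean on these libraries where they do the work, as an engineer would, in place of code of your own. Each camera call takes 0.05 s, during which the arm holds its last target.

## Working session

There is one attempt and no reset: what is moved stays moved. The work goes in short steps, Python scripts to look and compute and a shell command to move; the robot and the scene stay as the last step left them, time stands still between calls to the robot, and variables do not carry over. Pictures are saved under pics/ and viewed, and the job is handed in when it is done.

```bash
mkdir -p pics; ls; python3 - <<'E'
from cell import arm, eyes
import cv2
for n in("side","top"):
    d=eyes.get_image(n); cv2.imwrite(f"pics/{n}0.png",d["frame"])
    R=cv2.Rodrigues(d["rvec"])[0]; print(n,d["intrinsics"],(-R.T@d["tvec"].reshape(3)),R[2])
print(arm.observe())
E
```

```text
pics
side [[392.25660921   0.         287.8411038 ]
 [  0.         392.25660921 204.94942765]
 [  0.           0.           1.        ]] [0.21424435 0.7646888  0.61398436] [ 0.49478353 -0.65055787 -0.57616292]
top [[411.22070129   0.         279.66468517]
 [  0.         411.22070129 221.53056688]
 [  0.           0.           1.        ]] [0.51092215 0.14601435 1.1198129 ] [ 0.12786757  0.00171606 -0.99178977]
{'clock': 0.1, 'joints': array([ 1.04939091,  0.43515438,  0.02498674,  1.57397095, -0.01158621,
        1.13397644, -0.07508669]), 'dq': array([-1.10022224e-03, -2.23840992e-03,  1.45917103e-03, -2.59636757e-03,
       -1.53684563e-04, -2.22262857e-05, -1.09304554e-03]), 'joint_efforts': array([ 4.23598249e-03, -6.69124889e+01,  9.88791436e-01, -3.15143645e+01,
       -6.03665365e-02,  3.75028490e-02,  4.75570414e-05]), 'position': array([ 0.25391785, -0.57058603,  0.20063655]), 'ee_rot': array([-3.07171625e+00, -6.52696063e-01,  6.62318452e-04]), 'force': array([-0.12427039,  0.10743184, -0.256394  ]), 'ft_torque': array([-0.00387786, -0.01673618,  0.07328007]), 'width': 1.0045335298473292}
```

View pics/side0.png

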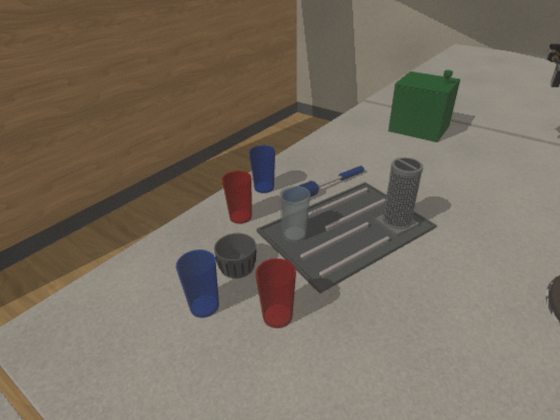

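View pics/top0.png

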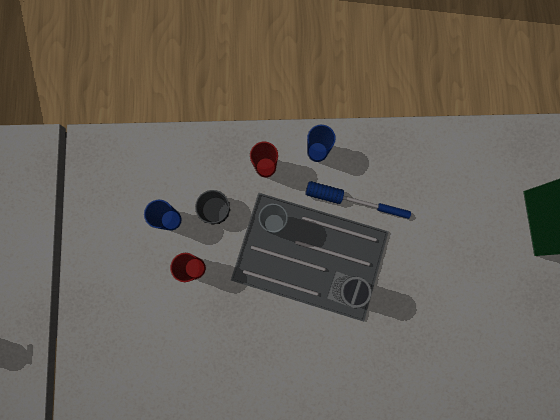

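The top view has the tray's corners near (260,194), (388,233), (366,320) and (234,280). The filter stands near (355,292), its top disc visible, and the tumbler is at (273,218), with the cup at (213,207). In the side view the filter's top is near (406,167) and its foot near (398,222). Next I'll measure.

```bash
cat > h.py <<'E'
import cv2, numpy as np
from cell import arm, eyes
def ray(d,uv):
    R=cv2.Rodrigues(d["rvec"])[0]; c=-R.T@np.asarray(d["tvec"]).reshape(3)
    v=R.T@np.linalg.inv(d["intrinsics"])@np.array([uv[0],uv[1],1.]); return c,v/np.linalg.norm(v)
def onz(d,uv,z):
    c,v=ray(d,uv); return c+v*(z-c[2])/v[2]
def proj(d,P):
    return cv2.projectPoints(np.array(P,float).reshape(-1,1,3),d["rvec"],d["tvec"],d["intrinsics"],None)[0].reshape(-1,2)
def tri(d1,u1,d2,u2):
    a,v=ray(d1,u1); b,w=ray(d2,u2)
    s=np.linalg.lstsq(np.c_[v,-w],b-a,rcond=None)[0]; p=a+v*s[0];q=b+w*s[1]
    return (p+q)/2,np.linalg.norm(p-q)
E
python3 - <<'E'
from h import *
t=eyes.get_image("top"); s=eyes.get_image("side")
f=t["frame"]; g=cv2.cvtColor(f,cv2.COLOR_BGR2GRAY)
print(g[270,230:240],g[250,330:340],g[330,300])
c=cv2.resize(f[185:335,225:425],None,fx=4,fy=4,interpolation=cv2.INTER_CUBIC);cv2.imwrite("pics/tc.png",c)
c=cv2.resize(s["frame"][140:290,250:450],None,fx=4,fy=4,interpolation=cv2.INTER_CUBIC);cv2.imwrite("pics/sc.png",c)
E
```

```text
[82 86 85 77 49 42 43 45 47 44] [56 58 58 61 61 61 63 61 61 63] 118
```

View pics/tc.png

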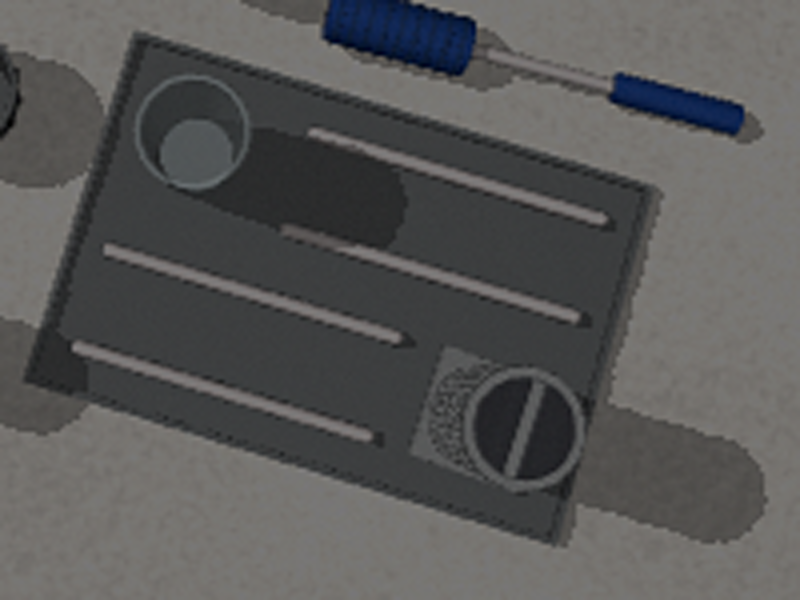

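View pics/sc.png

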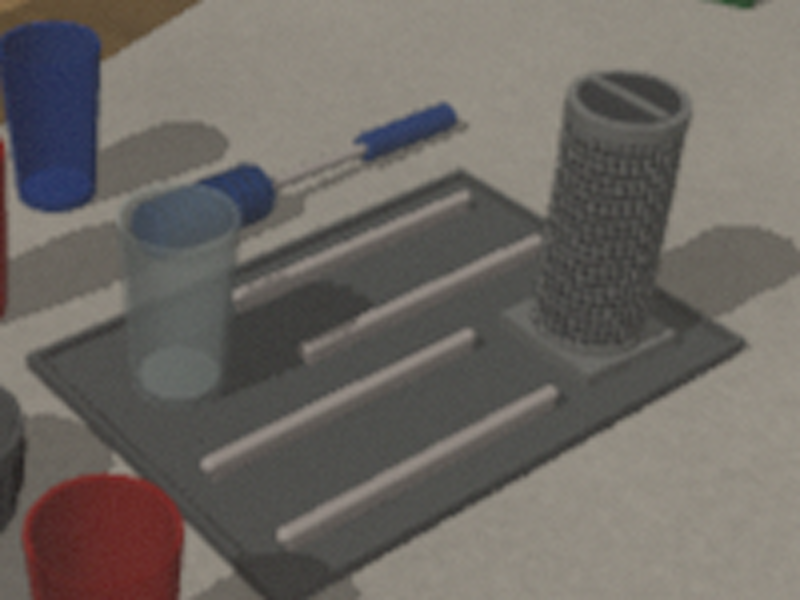

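The enlarged crops show the tray's four corners at about (136,36), (657,190), (560,545) and (27,380) in the top crop. The filter's top ring is centred at (524,430) in the top crop and at (627,100) in the side crop.

```bash
python3 - <<'E'
from h import *
t=eyes.get_image("top"); s=eyes.get_image("side")
T=lambda u,v:(u/4+225-.4,v/4+185-.4); S=lambda u,v:(u/4+250-.4,v/4+140-.4)
cor=[onz(t,T(*p),.01)[:2] for p in((136,36),(657,190),(562,545),(27,381))]
cor=np.array(cor); print(cor, [np.linalg.norm(cor[i]-cor[(i+1)%4]) for i in range(4)])
print("side cor",[onz(s,S(*p),.01)[:2].round(4) for p in((462,172),(745,345),(33,360))])
# ribs by mask
hsv=cv2.cvtColor(t["frame"],cv2.COLOR_BGR2GRAY)
m=np.zeros_like(hsv); poly=np.array([T(150,60),T(640,200),T(550,525),T(50,375)],np.int32); cv2.fillPoly(m,[poly],255)
w=((hsv>95)&(m>0)).astype(np.uint8)
n,l,st,ce=cv2.connectedComponentsWithStats(w)
for i in range(1,n):
    if st[i,4]>60:
        ys,xs=np.where(l==i); P=np.array([onz(t,(x,y),.018)[:2] for x,y in zip(xs,ys)])
        q=cv2.fitLine(P.astype(np.float32),cv2.DIST_HUBER,0,.01,.01).ravel(); print(st[i],P.mean(0).round(4),np.degrees(np.arctan2(q[1],q[0])).round(2))
p,e=tri(t,T(524,430),s,S(627,100)); print("filter top",p,e)
print("top at .174",onz(t,T(524,430),.174),onz(s,S(627,100),.174))
ctr=cor.mean(0); yd=(cor[0]-cor[1])+(cor[3]-cor[2]); yd/=np.linalg.norm(yd); xd=np.array([yd[1],-yd[0]])
print("tray",ctr,"yaw y-axis deg",np.degrees(np.arctan2(yd[1],yd[0])),yd,xd)
for q in(p[:2],onz(t,T(193,131),.124)[:2]): print((q-ctr)@xd,(q-ctr)@yd)
fl=[onz(t,T(*p),.014)[:2] for p in((445,347),(411,455))]; print("flange corners",[((q-ctr)@xd,(q-ctr)@yd) for q in fl])
for y in(-.115,0.0): print("groove pt",y,ctr-.058*xd+y*yd)
R=cv2.Rodrigues(arm.observe()["ee_rot"])[0];print(R)
E
```

```text
[[ 0.73249636  0.20422861]
 [ 0.61910961 -0.14722609]
 [ 0.38541995 -0.07205228]
 [ 0.49945531  0.28020516]] [np.float64(0.3692925132080825), np.float64(0.24548311060253591), np.float64(0.3702558170838117), np.float64(0.2451133759101254)]
side cor [array([ 0.6182, -0.1373]), array([ 0.3828, -0.0579]), array([0.73  , 0.2099])]
[302 217  75  24 190] [ 0.6292 -0.0164] 71.73
[251 246  74  25 209] [0.5549 0.13  ] 71.85
[309 247  61  18 165] [ 0.5592 -0.0114] 72.13
[243 270  75  25 210] [0.4902 0.1506] 71.95
filter top [ 0.46930027 -0.02125861  0.17088532] 0.0029423571807988803
top at .174 [ 0.46807191 -0.02126812  0.174     ] [ 0.46877064 -0.01493046  0.174     ]
tray [0.55912031 0.06628885] yaw y-axis deg 72.09046937915511 [0.3075149  0.95154326] [ 0.95154326 -0.3075149 ]
-0.05854550439320751 -0.11092619767530723
0.056323960751087074 0.12109095984959278
flange corners [(np.float64(-0.020448590092623363), np.float64(-0.0755302572053615)), (np.float64(-0.09520903126066324), np.float64(-0.07329015500120287))]
groove pt -0.115 [ 0.46856658 -0.02530276]
groove pt 0.0 [0.5039308  0.08412472]
[[ 9.13622611e-01  4.06563231e-01 -2.52563646e-04]
 [ 4.06563307e-01 -9.13622496e-01  4.60037003e-04]
 [-4.37136987e-05 -5.22983319e-04 -9.99999862e-01]]
```

```bash
python3 -m inch '[[[0.6,25,-24,0,0],[0.6,30,-29,0,0],[0.6,30,-29,0,0],[0.6,30,-29,0,0],[0.6,30,-29,0,0],[0.6,30,-29,0,0],[0.6,30,-29,0,0],[0.6,30,-29,0,0],[0.6,20,-20,0,-4],[0.6,10,-10,0,-4],[0.6,0,0,0,0]]]' 20
cat > w.py <<'E'
from h import *
o=arm.observe(); R=cv2.Rodrigues(o["ee_rot"])[0]; p=o["position"]
ctr=np.array([.5591,.0663]); yd=np.array([.3075,.9515]); xd=np.array([.9515,-.3075])
print("clock",o["clock"],"p",p.round(4),"tray xy",((p[:2]-ctr)@xd).round(4),((p[:2]-ctr)@yd).round(4),"toolx deg",np.degrees(np.arctan2(R[1,0],R[0,0])).round(2),"tilt",R[:,2].round(3),"F",o["force"].round(2),"w",o["width"])
g=np.r_[ctr-.058*xd-.2*yd,.138]; print("to go tool mm",(R.T@(g-p)*1000).round(1))
E
python3 w.py
```

```text
clock: 1.4
position: [0.3948, -0.2161, 0.2002]
ee_rot: [3.016, 0.869, -0.0]
force: [-0.1, -0.5, 0.4]
width: 0.398
clock 1.4 p [ 0.3948 -0.2161  0.2002] tray xy -0.0695 -0.3192 toolx deg 32.15 tilt [ 0.001 -0.003 -1.   ] F [-0.12 -0.45  0.36] w 0.3981539442517264
to go tool mm [ 98.9 -67.9  61.9]
```

```bash
python3 -m inch '[[[0.6,0,0,0,-8],[0.6,0,0,0,-8],[0.6,0,0,0,-8],[0.6,0,0,0,-8],[0.6,0,0,0,-8],[0.6,0,0,0,0]]]'
python3 w.py
```

```text
clock: 2.0
position: [0.3927, -0.2224, 0.2003]
ee_rot: [2.528, 1.858, -0.004]
force: [-0.3, -0.0, 0.6]
width: 0.398
clock 2.0 p [ 0.3927 -0.2224  0.2003] tray xy -0.0696 -0.3258 toolx deg 72.62 tilt [ 0.    -0.005 -1.   ] F [-0.3  -0.    0.62] w 0.39813043640515533
to go tool mm [126.   12.6  61.8]
```

```bash
python3 -m inch '[[[0.6,30,3,15,0],[0.6,30,3,15,0],[0.6,30,3,15,0],[0.6,20,3,12,0],[0.6,8,0,4,0],[0.6,0,0,0,0]]]'
python3 w.py; python3 - <<'E'
from h import *
for n in("side","top"):cv2.imwrite(f"pics/{n}1.png",eyes.get_image(n)["frame"])
E
```

```text
clock: 2.6
position: [0.4422, -0.1181, 0.1369]
ee_rot: [2.569, 1.795, -0.004]
force: [-0.7, -0.9, -0.3]
width: 0.398
clock 2.6 p [ 0.4422 -0.1181  0.1369] tray xy -0.0546 -0.2114 toolx deg 69.9 tilt [ 0.002 -0.008 -1.   ] F [-0.75 -0.92 -0.26] w 0.3984056147998161
to go tool mm [11.3 -3.9 -1.2]
```

View pics/side1.png

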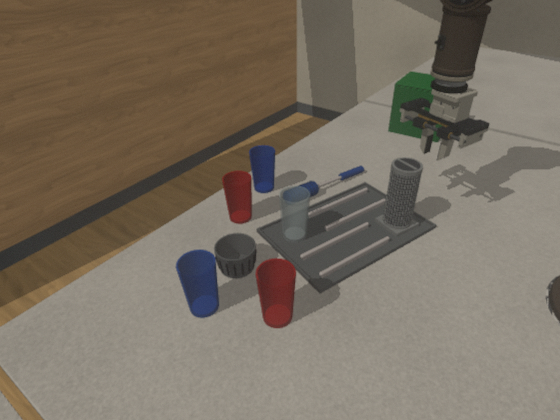

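View pics/top1.png

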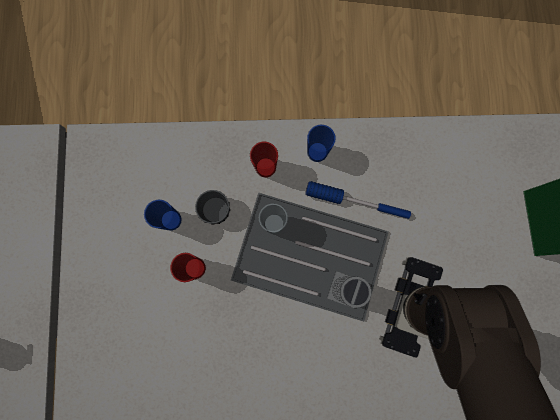

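The fingers are behind the filter, around (400,300) in the top view, and in line with the groove. Nothing else has moved. I'll correct the sideways offset and the turn, then close in slowly.

```bash
python3 -m inch '[[[0.6,10,-4,-1,-2],[0.6,10,0,0,0],[0.6,10,0,0,0],[0.6,10,0,0,0],[0.6,5,0,0,0]]]'
python3 w.py
```

```text
clock: 3.2
position: [0.4536, -0.075, 0.1397]
ee_rot: [2.54, 1.83, -0.003]
force: [-0.5, 0.0, 0.0]
width: 0.398
clock 3.2 p [ 0.4536 -0.075   0.1397] tray xy -0.0569 -0.1669 toolx deg 71.55 tilt [ 0.005 -0.01  -1.   ] F [-0.49  0.03  0.  ] w 0.3983955618669031
to go tool mm [-33.1  -0.8   1.9]
```

```bash
python3 -m inch '[[[0.6,8,0,1,0],[0.6,8,0,0,0],[0.6,8,0,0,0],[0.6,8,0,0,0],[0.6,8,0,0,0],[0.6,8,0,0,0]]]'
python3 w.py;  python3 - <<'E'
from h import *
for n in("side",):cv2.imwrite(f"pics/{n}2.png",eyes.get_image(n)["frame"])
E
```

```text
clock: 3.8
position: [0.4698, -0.0257, 0.1381]
ee_rot: [2.54, 1.83, -0.004]
force: [0.3, -0.6, 0.1]
width: 0.399
clock 3.8 p [ 0.4698 -0.0257  0.1381] tray xy -0.0567 -0.115 toolx deg 71.54 tilt [ 0.005 -0.011 -1.   ] F [ 0.26 -0.63  0.09] w 0.3990316846838164
to go tool mm [-85.   -0.5   0.8]
```

View pics/side2.png

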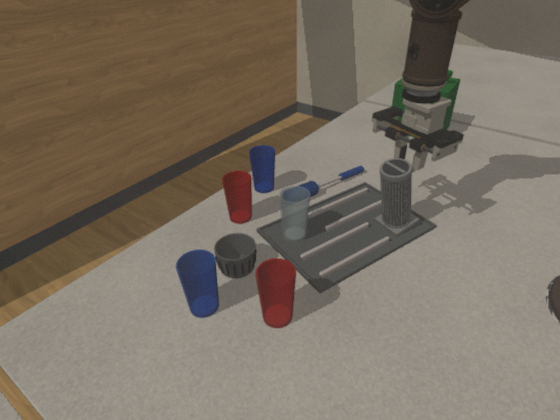

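The filter is tilting forward: its top moved from about (405,167) to (396,168), and its foot has hardly moved. I'll keep pushing.

```bash
python3 -m inch '[[[0.6,8,0,0,0],[0.6,8,0,0,0],[0.6,8,0,0,0],[0.6,6,0,0,0]]]'
python3 w.py;  python3 - <<'E'
from h import *
for n in("side",):cv2.imwrite(f"pics/{n}3.png",eyes.get_image(n)["frame"])
E
```

```text
clock: 4.25
position: [0.4806, 0.0064, 0.1379]
ee_rot: [2.539, 1.831, -0.002]
force: [-0.3, 0.2, -0.1]
width: 0.4
clock 4.25 p [0.4806 0.0064 0.1379] tray xy -0.0563 -0.0811 toolx deg 71.58 tilt [ 0.005 -0.01  -1.   ] F [-0.3   0.22 -0.14] w 0.4003962271850529
to go tool mm [-118.9   -0.7    0.8]
```

View pics/side3.png

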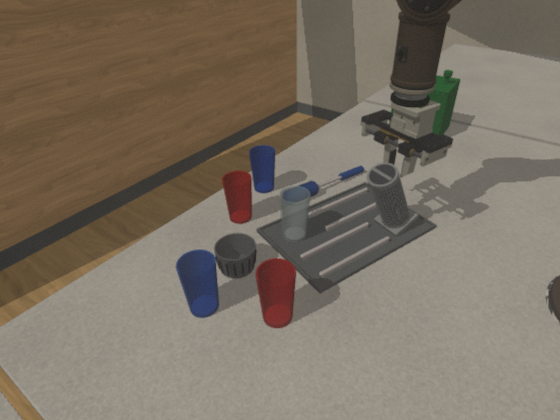

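It now leans about 25–30°, with its top at about (380,175). I'll hold still for a moment and see whether it falls by itself.

```bash
python3 -m inch '[[[0.6,4,0,0,0],[0.6,0,0,0,0],[0.6,0,0,0,0],[0.6,0,0,0,0],[0.6,0,0,0,0]]]'
python3 w.py;  python3 - <<'E'
from h import *
for n in("side","top"):cv2.imwrite(f"pics/{n}4.png",eyes.get_image(n)["frame"])
E
```

```text
clock: 4.8
position: [0.4822, 0.0112, 0.1378]
ee_rot: [2.539, 1.832, -0.002]
force: [-0.4, 0.7, -0.7]
width: 0.402
clock 4.8 p [0.4822 0.0112 0.1378] tray xy -0.0563 -0.0761 toolx deg 71.63 tilt [ 0.005 -0.009 -1.   ] F [-0.44  0.73 -0.73] w 0.40216726757417015
to go tool mm [-123.9   -0.7    0.7]
```

View pics/side4.png

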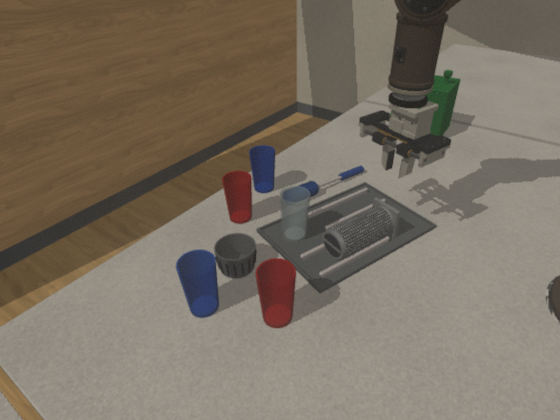

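The filter has fallen and lies between the ribs, from about (335,245) to (395,215). I'll back the arm off and check.

```bash
python3 -m inch '[[[0.6,-10,0,-20,0],[0.6,-30,0,-25,0],[0.6,-35,0,-10,0],[0.6,-35,0,0,0],[0.6,-35,0,0,0],[0.6,-35,0,0,0],[0.6,-35,0,0,0],[0.6,0,0,0,0],[0.6,0,0,0,0]]]'
python3 - <<'E'
from h import *
for n in("side","top"):
    f=eyes.get_image(n)["frame"];cv2.imwrite(f"pics/{n}5.png",f)
    if n=="top":cv2.imwrite("pics/tc5.png",cv2.resize(f[185:335,165:365],None,fx=4,fy=4,interpolation=cv2.INTER_CUBIC))
    else: cv2.imwrite("pics/sc5.png",cv2.resize(f[150:300,215:415],None,fx=4,fy=4,interpolation=cv2.INTER_CUBIC))
E
```

```text
clock: 5.8
position: [0.4119, -0.2003, 0.1972]
ee_rot: [2.537, 1.832, 0.001]
force: [-0.1, 0.8, 0.5]
width: 0.401
```

View pics/tc5.png

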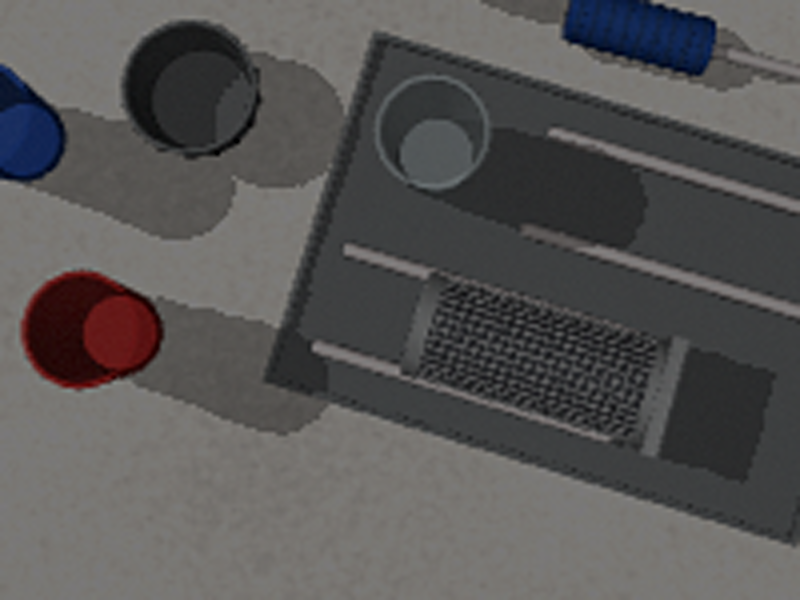

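View pics/sc5.png

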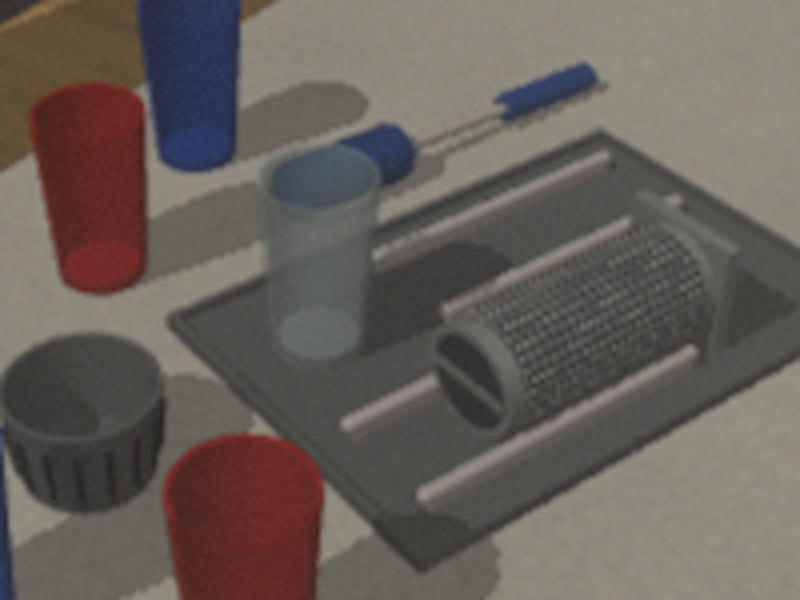

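The filter lies between its own ribs: in the top crop its mouth end is at (420,325) and its flange at (665,397). The tumbler and the cup are standing. Next come numeric checks.

```bash
python3 - <<'E'
from h import *
t=eyes.get_image("top"); s=eyes.get_image("side")
ctr=np.array([.5591,.0663]); yd=np.array([.3075,.9515]); xd=np.array([.9515,-.3075])
L=lambda q:np.array([(q[:2]-ctr)@xd,(q[:2]-ctr)@yd])
T=lambda u,v:(u/4+165-.4,v/4+185-.4); S=lambda u,v:(u/4+215-.4,v/4+150-.4)
# silhouette edges seen from above: at about axis height
a=L(onz(t,T(418,325),.045)); b=L(onz(t,T(667,397),.045)); d=a-b
print("mouth",a,"flange",b,"centre",(a+b)/2,"deg",np.degrees(np.arctan2(d[0],d[1])),"len",np.linalg.norm(d))
# height: mouth rim's top point seen in both views
p,e=tri(t,T(424,327),s,S(487,326)); print("mouth rim top approx",L(p),p[2],e)
p,e=tri(t,T(681,397),s,S(688,219)); print("flange top edge approx",L(p),p[2],e)
for n,d in(("top",t),("side",s)):
    o=cv2.imread(f"pics/{n}0.png"); df=(cv2.absdiff(o,d["frame"]).max(2)>25).astype(np.uint8)
    for nm,(x,y,w,h) in {"top":{"cup":(195,188,38,40),"tum":(257,202,34,34)},"side":{"cup":(212,234,46,44),"tum":(278,186,34,56)}}[n].items(): print(n,nm,int(df[y:y+h,x:x+w].sum()))
E
python3 w.py
```

```text
mouth [-0.05820056  0.09819192] flange [-0.05603338 -0.06929403] centre [-0.05711697  0.01444894] deg -0.7413347955544897 len 0.16749996534676326
mouth rim top approx [-0.05835848  0.09345599] 0.07456731734060995 0.0008029050939074091
flange top edge approx [-0.05217458 -0.07291651] 0.07247055445025763 0.004467108135705202
top cup 0
top tum 0
side cup 0
side tum 0
clock 6.0 p [ 0.4124 -0.1989  0.1971] tray xy -0.058 -0.2974 toolx deg 71.85 tilt [ 0.008 -0.01  -1.   ] F [-0.14  0.59  0.43] w 0.39798406922574814
to go tool mm [97.8 -1.  58.5]
```

Everything is within limits: centre at x −57 mm and y +14 mm, axis about 40 mm up, and about 1° off the groove. Handing in.

```bash
python3 -c "
from cell import workorder
print(workorder.sign_off())"
```

```text
the job is handed in; nothing more can be done
None
```

The filter now lies on its side between the two ribs of its own groove (the −58 one), and I have handed the job in. I pushed it with half-closed fingers about 134 mm above its foot. It tipped over its flange and fell by itself, and I then backed the arm clear. The robot's clock read about 6 s of the 32 s allowed.

| Last check | Measured | Allowed |
|---|---|---|
| Filter centre, tray x | −57 mm | −78 to −38 mm |
| Filter centre, tray y | +14 mm | −70 to +70 mm |
| Angle off the groove, seen from above | about 0.7° | 10° |
| Mouth rim, top height | about 75 mm | puts the axis about 40 mm up (24 to 54 mm) |
| Flange, top edge height | about 72 mm | rough |

- **Tumbler and cup:** neither shows any changed pixels in either view between the first and last pictures, so both stand where they were.
- **Disagreements:** the two cameras differed by about 3 mm on the filter's standing position. They also differed by 4.5 mm on the flange's top edge, so that height is only rough. Tray corners from the two views differed by up to about 14 mm at the one hidden or hard-to-see corner. I therefore relied on the top view, which the rib directions and the flange confirmed.
- **Not measured:** I did not measure the filter's speed at rest. I judged it still from pictures taken about 1 s after it fell.

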